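Block the beam and zero the power meter

ROBOT

A 6-joint arm with a two-finger parallel gripper is mounted at the origin on the work surface. World frame = base frame: x ahead of the robot, y to its left, z up, the work surface at z = 0. Lengths are in m, angles in degrees, forces in N, time in s.
With the tool pointing down it reaches from about 0.275 to 0.85 m from the base axis. Payload 19 kg.
Tool frame: the origin (TCP) lies midway between the tips of the shut fingers; the grasp point (between the pads) lies 19 mm behind it (robot.grasp_offset is the distance from the TCP to the grasp point, in m); z points along the fingers, y is the line along which they close (so a half turn about z gives the same grasp; the last joint's range is limited). The gripper opens to 85 mm and grips with 20 to 120 N. Pads are 22 mm wide; open, the fingers measure 114 mm over their backs; the gripper's body (76 mm by 85 mm) begins 54 mm behind the grasp point. The pads swing forward as they close: fully open they stand 13 mm farther back than shut.
Start: joints at [56.264, 8.623, 82.357, -0, 89.026, -7.678], TCP at [0.253, 0.517, 0.231] pointing down, gripper open.
Joint ranges: [-160.23, 160.23], [-39.13, 120.54], [6.94, 153.29], [-79.49, 259.48], [9.18, 160.14], [-161.06, 161.06]. Speed limits (degrees/s): [108.29, 108.29, 127.2, 172.46, 172.46, 172.46].

INTERFACE

Orientations are given as [roll, pitch, yaw] about the fixed x, y, z axes, in that order (R = Rz(yaw) Ry(pitch) Rx(roll)).
In Python, from bench import status, viewer, robot gives the robot as it stands. The module is installed in compiled form; this text tells all that it offers.
- The arm moves only by the tool drive_tool, never from a script. Its argument "deltas" is one flat list of numbers, 7 for each row, row after row: the shift along the tool's x, y, z in cm, then the turn, a rotation vector about the tool's x, y, z in rad, then the closure in counts, from 0 (fully open) to 255 (shut). In form: [x, y, z, rx, ry, rz, hand, x, y, z, rx, ry, rz, hand, ...]. A call has exactly 8 rows; each row is the pose to reach, as a shift and turn from the pose commanded when the call began, along the tool's axes at that moment; what a row does not reach only later rows make up. A row lasts 1/8 s, in which the tool goes at most 62.5 mm and 10.7 degrees, less where a joint would pass 70% of its speed; a pose out of reach is approached as far as the arm can. A call with a gripper value outside its range is refused whole. The fingers move at their own pace and stop on an object; the grip force is fixed at half the most. Time passes only in rows, so rows that repeat a pose let the fingers close, or fill a call up. It gives the time, the measured TCP pose, the force, the opening and the grip force at its end, in the units of the state.
- status.sense(): the state, without advancing time (a new reading comes with each control period).
- viewer.camera(name): name is "side" or "top"; returns the picture (420x560x3 uint8, red, green, blue); there is no depth.
- viewer.camera_info(name): a dict with "mtx" (3x3 intrinsics, pixels), "distortion" ([k1, k2, p1, p2, k3] as OpenCV has them; the pictures are not rectified), "cam_to_world" (4x4, takes a point from camera to world coordinates). Camera axes: x right, y up, looking along -z (the intrinsics and any distortion apply to the point x, -y, -z); pixel columns grow to the right and rows downward; lengths in m; the calibration is good to about 2 mm. A picture is of the moment at which its call begins. camera_info takes no time and is no camera call.
- robot.close_job(): hands the job in; it is judged then, once.
Trained networks look in the newest picture that a camera, given by its name, has taken for a name from the list of things; names that differ only in an ending like _2 or _b are one class to them, and where a whole thing is asked for, a point or a joint stands for the part that bears it (a point fixed in the world has none). Each returns a list of dicts, best first, with "score" (0 to 1); they miss things now and then, are a little off and sometimes report something else, mostly with a low value. They report only what shows in the picture. A call takes as long as a camera call.
- viewer.look_for(camera, name): "position" ([x, y, z] in m, in the coordinates of the camera as it stood for that picture, good to about 4 mm: the middle of the surface that is visible of it).
The state is a dict: "time_s": time; "q": joint angles; "joint_velocities": joint speeds; "joint_torque": joint torques, N m; "tool_pos": TCP position; "ee_rot": TCP orientation; "ft_force": force on the tool from outside, world axes, zero at the start; "torque": the same for the moment, N m; "opening": finger opening in m; "gripper_force": force on a finger pad.
Only numpy, scipy, OpenCV 4.12 (cv2) and the standard library are available. Lean on these libraries where they do the work, as an engineer would, in place of code of your own. Each camera call takes 0.05 s, during which the arm holds its last target. There are 200 camera calls.

TASK

Zero the optical power meter in the dark: with the fingertips, gently push the red paddle of the slide shutter away from the robot until the yellow blade covers the whole window of the black frame, then gently press the blue key of the meter well down and let it spring back. Do not press the blue key while the window is still open, do not press any other key, leave the detector, the iris, the post holder and the screwdriver where they stand, and finish with the hand clear of everything.

Things in the scene. Friction and masses are not known exactly. Their poses are not given: they have to be found in the camera images.
- paddle (a point): Centre of the near face of the shutter's red push paddle, the face to push on: an upright plate 36 mm wide, 50 mm tall, 6 mm thick, 70 to 120 mm above the bench top, at the robot's end of the yellow blade. x is the push direction (away from the robot), y its width, z up. Below the paddle, the guide is no higher than 50 mm. It is sprung: over 3 N it sinks towards the blade, 1.2 N/mm, up to 12 mm.
- shutter (a joint): How far the yellow shutter blade has been pushed along its guide (m): 0 fully open, 0.050 centred on the window, 0.060 the stop. It covers the whole window from 0.040 to 0.060; less leaves the beam partly open. It starts between 0 and 0.012, slides with about 2 N of friction and stays where it is left.
- window (a point): Centre of the 24 mm square window in the upright black frame (52 mm wide, top 132 mm above the bench top), 100 mm above the bench top. x is the slide direction; y points to the white laser head, 140 mm off, 135 mm high. Along x the paddle's near face is 90 mm short of the window when open, 40 mm when the blade is centred. All on a fixed dark plate 220 x 360 x 12 mm.
- key_blue_top (a point): Centre of the top of the blue (zero) key's round cap, 24 mm across: one of four keys in a square, 58 mm apart, on top of the power meter beside its screen. Unpressed, the top is 78 mm above the bench top, 28 mm above the meter's face and 16 mm above its black collar (40 mm across). Which key has which place varies.
- key_blue (a joint): How far the blue key is pressed down (m): 0 up, 0.012 at its stop. It is sprung: about 2 N starts it, 4.5 N takes it to 0.005, 8 N all the way down; it counts as pressed beyond 0.0045 and springs back up when let go.
- key_green_top (a point): Centre of the top of the green key's cap; the key is identical to the blue one but for its colour. Not to be pressed.
- key_green (a joint): How far the green key is pressed down (m), 0 up, 0.012 at its stop. Leave it up.
- key_yellow_top (a point): Centre of the top of the yellow key's cap; the key is identical to the blue one but for its colour. Not to be pressed.
- key_yellow (a joint): How far the yellow key is pressed down (m), 0 up, 0.012 at its stop. Leave it up.
- key_white_top (a point): Centre of the top of the white key's cap; the key is identical to the blue one but for its colour. Not to be pressed.
- key_white (a joint): How far the white key is pressed down (m), 0 up, 0.012 at its stop. Leave it up.
- meter: The power meter lying flat on the bench, fixed: white case with a red rubber surround and a screen, about 170 x 286 x 50 mm (x, y, z); origin at the centre of its underside, z up. The keys are on its -y half.
- detector: Bystander: black detector head (44 x 18 x 44 mm) on a steel post on a black base 75 x 50 mm, 110 mm tall, loose on the steel plate, about 145 mm from the shutter window. Origin at the centre of its underside.
- iris: Bystander: black ring iris (46 mm across) with a white thumb pin, on a steel post on a black base 75 x 50 mm, 126 mm tall, loose on the steel plate, about 80 mm from the shutter window. Origin at the centre of its underside.
- post_holder: Bystander: black post holder, a tube 25 mm across and 89 mm tall on a round foot 60 mm across, loose on the bench top. Origin at the centre of its underside.
- driver: Bystander: screwdriver with a green handle, 150 mm long, lying loose on the steel plate near its robot-side edge, along its own x axis, at most 30 mm thick. Origin near its middle.

How it is judged:
By the outcome, as a careful person would: the job done as asked, in the order asked, and still so for the second after the job is handed in, with the robot touching nothing.
It also fails if it takes over 48 s, if anything falls off the work surface, if the arm or the gripper's body presses on something with over 40 N, if the wrist force passes 120 N, or if a joint passes its speed limit or range.

## Working session

There is one attempt and no reset: what is moved stays moved. The work goes in short steps, Python scripts to look and compute and a tool call to move; the robot and the scene stay as the last step left them, time stands still between calls to the robot, and variables do not carry over. Pictures are saved under pics/ and viewed, at most 10 in all, crops included, and the job is handed in when it is done.

Besides the shell and the picture viewer there is one more tool, called after ">>>" in YAML: its name, and indented under it one key for each argument. drive_tool: Moves the arm, as the interface text tells. Its arguments: {"type":"object","properties":{"deltas":{"type":"array","items":{"type":"number"}}},"required":["deltas"]}

```bash
mkdir -p pics; cat > h.py <<'E'
import numpy as np, cv2
from bench import status, viewer, robot
from scipy.spatial.transform import Rotation as R
def find(cam,name,n=2):
    T=np.array(viewer.camera_info(cam)["cam_to_world"])
    return [(round(d["score"],2),(T[:3,:3]@np.array(d["position"])+T[:3,3]).round(4).tolist()) for d in viewer.look_for(cam,name)[:n]]
def ray(cam,u,v,z):
    i=viewer.camera_info(cam);T=np.array(i["cam_to_world"])
    p=cv2.undistortPoints(np.array([[[u,v]]],float),np.array(i["mtx"]),np.array(i["distortion"]))[0,0]
    d=T[:3,:3]@np.array([p[0],-p[1],-1]);o=T[:3,3];return (o+d*(z-o[2])/d[2]).round(4)
def snap(cam,fn=None):
    im=viewer.camera(cam)
    if fn: cv2.imwrite("pics/"+fn,im[...,::-1])
    return im
E
python3 - <<'E'
from h import *
for c in("top","side"):
    snap(c,c+"0.png")
    for n in["paddle","window","key_blue_top","key_green_top","key_yellow_top","key_white_top","meter","detector","iris","post_holder","driver"]: print(c,n,find(c,n))
    print(np.array(viewer.camera_info(c)["cam_to_world"])[:3,3])
s=status.sense();print(s)
E
```

```text
top paddle [(0.56, [0.4652, 0.3093, 0.1207])]
top window [(0.55, [0.5537, 0.3095, 0.0121])]
top key_blue_top [(0.53, [0.4463, 0.1778, 0.0324])]
top key_green_top [(0.59, [0.5038, -0.1873, 0.0485]), (0.46, [0.4892, -0.2513, 0.0742])]
top key_yellow_top []
top key_white_top [(0.46, [0.5057, -0.3017, 0.0746])]
top meter [(0.84, [0.5029, -0.1852, 0.0466])]
top detector [(0.67, [0.5158, 0.1368, 0.0198])]
top iris [(0.94, [0.5336, 0.2023, 0.0225])]
top post_holder [(0.91, [0.7633, -0.0582, 0.0111]), (0.33, [0.4897, -0.2532, 0.0779])]
top driver [(0.95, [0.4434, 0.1785, 0.0327])]
[ 0.509097   -0.04516281  1.11004847]
side paddle [(0.62, [0.4619, 0.3008, 0.1055])]
side window [(0.67, [0.564, 0.2811, 0.0116]), (0.15, [0.5353, 0.1992, 0.0871])]
side key_blue_top [(0.77, [0.5627, -0.2949, 0.0877])]
side key_green_top [(0.48, [0.4917, -0.2593, 0.0814])]
side key_yellow_top [(0.5, [0.5443, -0.2436, 0.0774])]
side key_white_top [(0.5, [0.5074, -0.31, 0.0788])]
side meter [(0.78, [0.5049, -0.2305, 0.0454]), (0.27, [0.4917, -0.2598, 0.0779])]
side detector [(0.56, [0.5163, 0.1342, 0.0306])]
side iri
[... 193 characters left out ...]
5  0.67027135]
{'time_s': 1.2, 'q': array([ 5.62654097e+01,  8.62294973e+00,  8.23591849e+01,  1.46993966e-03,
        8.90267245e+01, -7.67696885e+00]), 'joint_velocities': array([ 0.04212955, -0.02392385, -0.03087237,  0.03950472, -0.03103427,
        0.01597228]), 'joint_torque': array([-2.01705021e-03, -7.12793255e+01, -5.71050489e+01, -2.94516749e-04,
        1.06527659e-03, -3.64574419e-05]), 'tool_pos': array([0.25256054, 0.51651063, 0.23124781]), 'ee_rot': array([-1.79991417e+02, -2.64001903e-03,  1.53942353e+02]), 'ft_force': array([-0.54108227, -0.04983397, -0.27360034]), 'torque': array([-0.00598215,  0.01283962, -0.00110358]), 'gripper_force': 0.0, 'opening': 0.08530540342767841}
```

View pics/top0.png

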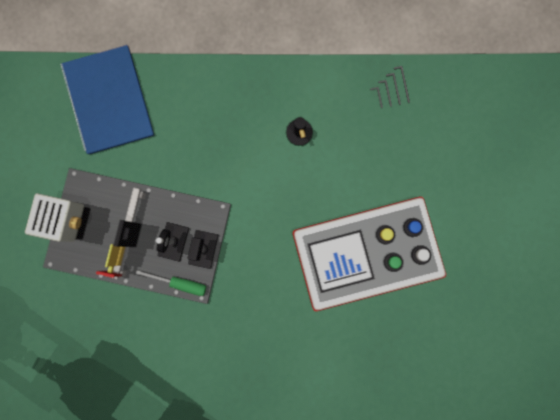

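View pics/side0.png

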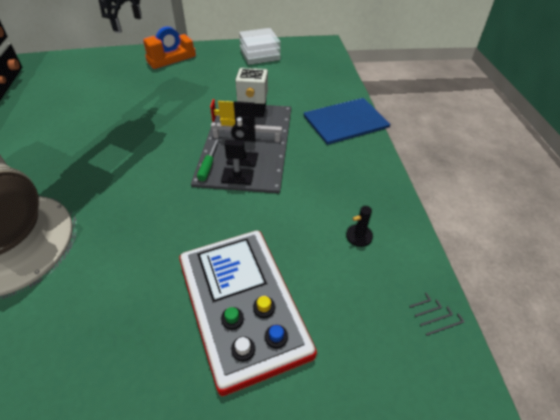

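The top view shows the red paddle at about (109,274), the frame near (127,234) and the plate tilted about 13°. The driver is at (185,285) and the blue key at (413,227), the corner farthest from the screen. The side view agrees. Next I'll refine these by colour.

```bash
python3 - <<'E'
from h import *
t=cv2.imread("pics/top0.png");s=cv2.imread("pics/side0.png")
def blob(im,box,lo,hi,lo2=None,hi2=None):
    x0,y0,x1,y1=box;h=cv2.cvtColor(im[y0:y1,x0:x1],cv2.COLOR_BGR2HSV)
    m=cv2.inRange(h,lo,hi)
    if lo2: m|=cv2.inRange(h,lo2,hi2)
    v,u=np.nonzero(m);r=cv2.minAreaRect(np.c_[u+x0,v+y0].astype(np.float32))
    return u.mean()+x0,v.mean()+y0,len(u),cv2.boxPoints(r).round(1).tolist()
red=((0,120,60),(8,255,255),(172,120,60),(180,255,255))
for n,im,box,z,c in[("top",t,(85,255,135,290),.12,red),("side",s,(200,90,220,130),.095,red),
  ("top",t,(400,214,430,240),.078,((105,120,60),(130,255,255))),("side",s,(262,318,292,350),.078,((105,120,60),(130,255,255))),
  ("top",t,(374,222,399,246),.078,((22,100,60),(36,255,255))),("top",t,(382,250,406,274),.078,((45,120,60),(80,255,255))),
  ("top",t,(95,235,135,273),.105,((18,100,60),(36,255,255)))]:
    b=blob(im,box,*c);print(n,b,ray(n,b[0],b[1],z),[ray(n,*p,z)[:2].tolist() for p in b[3]])
for p in[(71,170),(230,206),(210,302),(44,266)]: print(ray("top",*p,.012))
for p in[(422,199),(295,230),(316,308),(444,276)]: print(ray("top",*p,.045))
for n,c in (("t",t[160:310,20:240]),("s",s[60:200,180:310])): cv2.imwrite(f"pics/c{n}.png",cv2.resize(c,None,fx=3.5,fy=3.5,interpolation=cv2.INTER_CUBIC))
E
```

```text
top (np.float64(107.10843373493975), np.float64(273.51807228915663), 83, [[95.69999694824219, 273.5], [96.69999694824219, 268.8999938964844], [120.19999694824219, 274.20001220703125], [119.19999694824219, 278.70001220703125]]) [0.4657 0.3088 0.12  ] [[0.4656, 0.3306], [0.4744, 0.3291], [0.4645, 0.2837], [0.456, 0.2853]]
side (np.float64(212.46153846153845), np.float64(108.90769230769232), 65, [[209.60000610351562, 99.19999694824219], [213.89999389648438, 98.9000015258789], [215.1999969482422, 119.9000015258789], [210.89999389648438, 120.0999984741211]]) [0.4602 0.3216 0.095 ] [[0.4522, 0.369], [0.4638, 0.3692], [0.4674, 0.2714], [0.4565, 0.2718]]
top (np.float64(414.443661971831), np.float64(226.64788732394365), 142, [[408.0, 221.0], [421.0, 221.0], [421.0, 233.0], [408.0, 233.0]]) [ 0.5632 -0.2909  0.078 ] [[0.5744, -0.2783], [0.5746, -0.3041], [0.5506, -0.3037], [0.5503, -0.278]]
side (np.float64(275.9086956521739), np.float64(332.80434782608694), 230, [[268.0, 325.0], [284.0, 325.0], [284.0, 341.0], [268.0, 341.0]]) [ 0.5611 -0.2979  0.078 ] [[0.5497, -0.283], [0.5758, -0.2859], [
[... 319 characters left out ...]
oat64(261.8348623853211), 109, [[389.0, 257.0], [400.0, 257.0], [400.0, 267.0], [389.0, 267.0]]) [ 0.4926 -0.2509  0.078 ] [[0.5021, -0.2399], [0.5023, -0.2617], [0.4825, -0.2614], [0.4822, -0.2397]]
top (np.float64(114.12426035502959), np.float64(256.8698224852071), 338, [[103.5, 270.8999938964844], [110.5, 243.10000610351562], [124.5999984741211, 246.60000610351562], [117.5999984741211, 274.3999938964844]]) [0.4974 0.3019 0.105 ] [[0.47, 0.3214], [0.5242, 0.31], [0.5176, 0.2822], [0.4635, 0.2937]]
[0.683  0.4339 0.012 ]
[0.6076 0.0883 0.012 ]
[0.4027 0.1268 0.012 ]
[0.4761 0.4815 0.012 ]
[ 0.6225 -0.315   0.045 ]
[ 0.5556 -0.0522  0.045 ]
[ 0.3962 -0.0964  0.045 ]
[ 0.4646 -0.357   0.045 ]
```

View pics/ct.png

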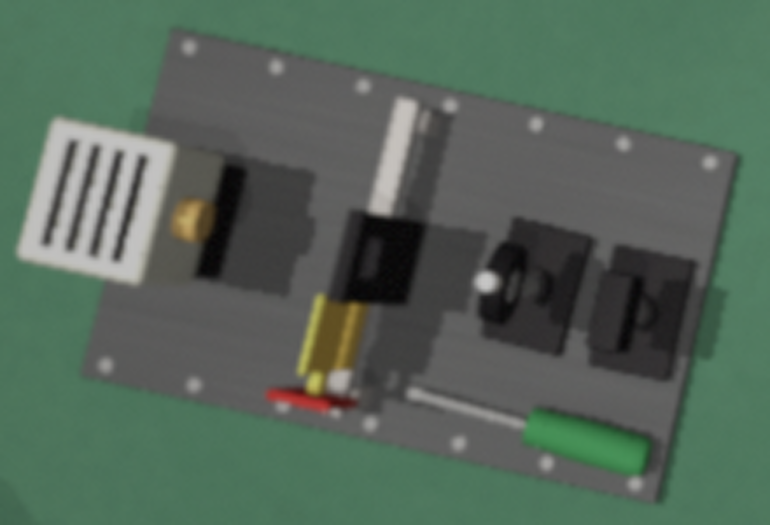

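The crop shows the paddle edge-on at the end of the yellow blade. The black frame's top-left edge runs about (355,210) to (333,300) in the crop. The driver is to the right and low. The slide direction is yaw -12°. I'll move above and behind the paddle, with the fingers shutting on the way.

>>> drive_tool:
  deltas: [-4, -1.7, 0, 0, 0, -0.05, 255, -8.5, -3.7, 0, 0, 0, -0.1, 255, -13, -5.7, 0, 0, 0, -0.15, 255, -17.5, -7.7, 0, 0, 0, -0.2, 255, -21.5, -9.4, 0, 0, 0, -0.245, 255, -23.5, -10.3, 0, 0, 0, -0.245, 255, -23.5, -10.3, 2, 0, 0, -0.245, 255, -23.5, -10.3, 4, 0, 0, -0.245, 255]

```text
time_s: 2.2
tool_pos: [0.4188, 0.3204, 0.1909]
ee_rot: [180.0, 0.0, 167.9]
ft_force: [-0.1, 0.5, 0.1]
opening: 0.0004
gripper_force: 0.0
```

```bash
python3 - <<'E'
from h import *
s=status.sense();print(s["time_s"],s["tool_pos"],s["ee_rot"],s["opening"],s["ft_force"])
a=ray("top",20+355/3.5,160+210/3.5,.132);b=ray("top",20+333/3.5,160+300/3.5,.132);w=(a+b)/2;print(a,b,w)
d=np.array([np.cos(np.radians(-12)),np.sin(np.radians(-12))]);n=np.array([-d[1],d[0]])
face=np.array([.463,.312]);print("dist",(w[:2]-face)@d)
e=s["tool_pos"][:2]-face;print("tip along/lateral",e@d,e@n)
snap("side","side1.png")
E
```

```text
2.2 [0.41876505 0.32044875 0.19090514] [1.79983227e+02 1.87606524e-02 1.67932684e+02] 0.00035598444157455546 [-0.1024159   0.53646185  0.06520461]
[0.5682 0.2814 0.132 ] [0.5189 0.2915 0.132 ] [0.54355 0.28645 0.132  ]
dist 0.08410193293950176
tip along/lateral -0.045024908251589627 -0.0009328372918218969
```

View pics/side1.png

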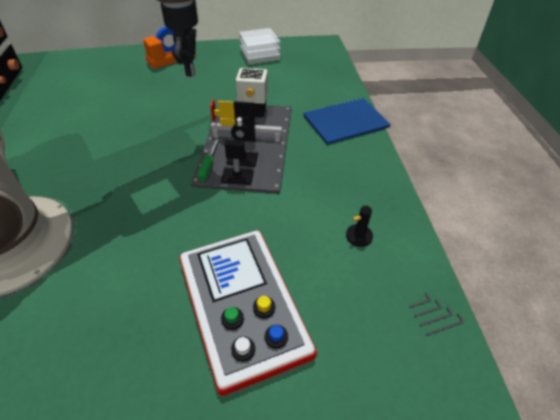

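The side view shows the shut hand above and behind the paddle with a clear path. I estimate the blade at about 6 mm, so it needs about 44 mm more. Next I'll descend, then push gently.

>>> drive_tool:
  deltas: [0, 0, 3, 0, 0, 0, 255, 0, 0, 6, 0, 0, 0, 255, 0, 0, 9, 0, 0, 0, 255, 0, 0, 10, 0, 0, 0, 255, -1, 0, 10, 0, 0, 0, 255, -2, 0, 10, 0, 0, 0, 255, -2.5, 0, 10, 0, 0, 0, 255, -2.5, 0, 10, 0, 0, 0, 255]

```text
time_s: 3.25
tool_pos: [0.4435, 0.3155, 0.0916]
ee_rot: [180.0, 0.0, 167.9]
ft_force: [-0.6, 0.5, -1.0]
opening: -0.0001
gripper_force: 0.0
```

>>> drive_tool:
  deltas: [-0.3, 0, 0, 0, 0, 0, 255, -0.6, 0, 0, 0, 0, 0, 255, -0.9, 0, 0, 0, 0, 0, 255, -1.2, 0, 0, 0, 0, 0, 255, -1.5, 0, 0, 0, 0, 0, 255, -1.8, 0, 0, 0, 0, 0, 255, -2.1, 0, 0, 0, 0, 0, 255, -2.4, 0, 0, 0, 0, 0, 255]

```text
time_s: 4.25
tool_pos: [0.4666, 0.3105, 0.0913]
ee_rot: [-180.0, -0.0, 168.0]
ft_force: [-1.7, 1.1, 2.0]
opening: 0.0001
gripper_force: 1.1
```

```bash
python3 - <<'E'
from h import *
s=status.sense();print(s["time_s"],s["tool_pos"],s["ft_force"])
a=snap("side");b=snap("top")
r=lambda i:cv2.resize(i,None,fx=4,fy=4,interpolation=cv2.INTER_CUBIC)
cv2.imwrite("pics/push1.png",np.hstack([r(a[60:180,190:290]),r(b[190:310,80:180])])[...,::-1])
E
```

```text
4.25 [0.46657218 0.31050941 0.09128446] [-1.6524342   1.07944779  1.99685214]
```

View pics/push1.png

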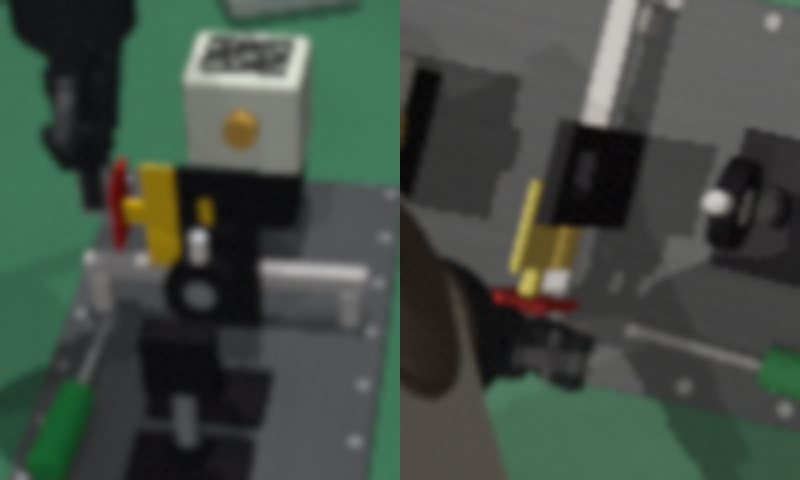

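The fingers are against the paddle, centred, and the blade has begun to enter the frame. About 29 mm remains. I'll push 24 mm of it and check.

>>> drive_tool:
  deltas: [-0.3, 0, 0, 0, 0, 0, 255, -0.6, 0, 0, 0, 0, 0, 255, -0.9, 0, 0, 0, 0, 0, 255, -1.2, 0, 0, 0, 0, 0, 255, -1.5, 0, 0, 0, 0, 0, 255, -1.8, 0, 0, 0, 0, 0, 255, -2.1, 0, 0, 0, 0, 0, 255, -2.4, 0, 0, 0, 0, 0, 255]

```text
time_s: 5.35
tool_pos: [0.49, 0.3055, 0.0912]
ee_rot: [-180.0, -0.0, 168.0]
ft_force: [-1.9, -0.7, -0.4]
opening: 0.0001
gripper_force: 1.1
```

```bash
cat > m.py <<'E'
from h import *
import sys
s=status.sense();print(s["time_s"],s["tool_pos"],s["ft_force"])
a=snap("side");b=snap("top")
t=b[180:290,85:140];h=cv2.cvtColor(t,cv2.COLOR_RGB2HSV);m=cv2.inRange(h,(0,120,60),(8,255,255))|cv2.inRange(h,(172,120,60),(180,255,255))
v,u=np.nonzero(m)
if len(u): print("red top",len(u),ray("top",u.mean()+85,v.mean()+180,.12),"start .4657 .3088")
r=lambda i:cv2.resize(i,None,fx=4,fy=4,interpolation=cv2.INTER_CUBIC)
cv2.imwrite("pics/"+sys.argv[1],np.hstack([r(a[60:180,190:290]),r(b[190:310,80:180])])[...,::-1])
E
python3 m.py push2.png
```

```text
5.35 [0.49002404 0.30547702 0.0912425 ] [-1.88319041 -0.74639903 -0.38514932]
red top 60 [0.5038 0.2914 0.12  ] start .4657 .3088
```

View pics/push2.png

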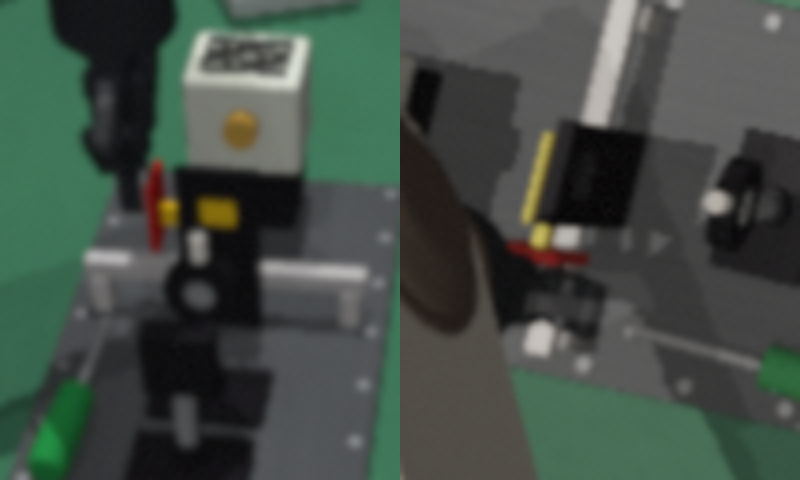

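The window is now all yellow in the side view, with the blade roughly 5 mm short of centre. I'll push 5 mm more, back away and rise.

>>> drive_tool:
  deltas: [-0.2, 0, 0, 0, 0, 0, 255, -0.4, 0, 0, 0, 0, 0, 255, -0.5, 0, 0, 0, 0, 0, 255, -0.5, 0, 0, 0, 0, 0, 255, 0.2, 0, 0, 0, 0, 0, 255, 2, 0, 0, 0, 0, 0, 255, 4, 0, 0, 0, 0, 0, 255, 4, 0, 0, 0, 0, 0, 255]

```text
time_s: 6.45
tool_pos: [0.449, 0.3144, 0.0916]
ee_rot: [180.0, 0.0, 168.1]
ft_force: [0.2, 0.8, -0.3]
opening: 0.0002
gripper_force: 0.0
```

>>> drive_tool:
  deltas: [0, 0, -3, 0, 0, 0, 255, 0, 0, -7, 0, 0, 0, 255, 0, 0, -12, 0, 0, 0, 255, 0, 0, -14, 0, 0, 0, 255, 2, -4, -14, 0, 0, 0, 255, 3, -9, -14, 0, 0, 0, 255, 3, -14, -14, 0, 0, 0, 255, 3, -16, -14, 0, 0, 0, 255]

```text
time_s: 7.45
tool_pos: [0.3874, 0.1619, 0.2317]
ee_rot: [180.0, 0.1, 167.9]
ft_force: [1.3, 0.4, 0.1]
opening: -0.0
gripper_force: 0.0
```

```bash
python3 m.py push3.png
```

```text
7.45 [0.38739659 0.16194976 0.23171037] [1.28378148 0.42954736 0.07187287]
red top 73 [0.5102 0.2999 0.12  ] start .4657 .3088
```

View pics/push3.png

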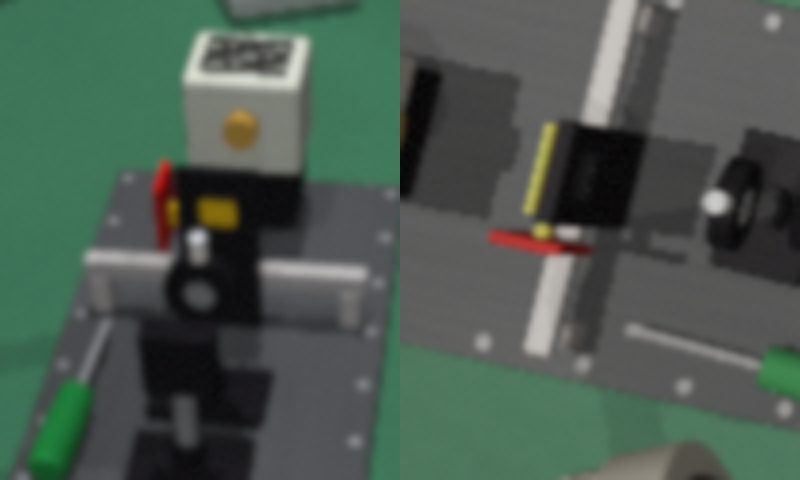

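The paddle has moved about 45 mm in total, so the blade is at about 51 mm. It is centred on the frame, and the window is all yellow from the front. Now to the blue key at (0.562, -0.294).

>>> drive_tool:
  deltas: [-2, -3, 0, 0, 0, 0, 255, -5, -7.5, 0, 0, 0, 0, 255, -8, -12.5, 0, 0, 0, 0, 255, -11, -17, 0, 0, 0, 0, 255, -14, -22, 0, 0, 0, 0, 255, -17, -26.5, 0, 0, 0, 0, 255, -20, -31, 0, 0, 0, 0, 255, -22.5, -35, 0, 0, 0, 0, 255]

```text
time_s: 8.55
tool_pos: [0.5365, -0.2269, 0.2309]
ee_rot: [180.0, 0.0, 168.0]
ft_force: [0.9, 0.2, -0.6]
opening: 0.0002
gripper_force: 0.0
```

>>> drive_tool:
  deltas: [-2, -3, 0, 0, 0, 0, 255, -3.5, -5, 0, 0, 0, 0, 255, -4.1, -6, 0, 0, 0, 0, 255, -4.1, -6, 4, 0, 0, 0, 255, -4.1, -6, 8, 0, 0, 0, 255, -4.1, -6, 10, 0, 0, 0, 255, -4.1, -6, 11, 0, 0, 0, 255, -4.1, -6, 11, 0, 0, 0, 255]

```text
time_s: 9.55
tool_pos: [0.563, -0.2923, 0.1214]
ee_rot: [180.0, -0.0, 168.0]
ft_force: [0.1, -0.0, 0.1]
opening: 0.0002
gripper_force: 0.0
```

```bash
python3 - <<'E'
from h import *
s=status.sense();print(s["time_s"],s["tool_pos"],s["ee_rot"],s["ft_force"])
a=snap("side");b=snap("top")
r=lambda i:cv2.resize(i,None,fx=3,fy=3,interpolation=cv2.INTER_CUBIC)
cv2.imwrite("pics/key1.png",np.hstack([r(a[230:400,200:325]),r(b[165:335,330:460])])[...,::-1])
E
```

```text
9.55 [ 0.5630114  -0.29228199  0.1213543 ] [ 1.79996208e+02 -1.66162778e-02  1.68006097e+02] [ 0.06399559 -0.04999185  0.13484256]
```

View pics/key1.png

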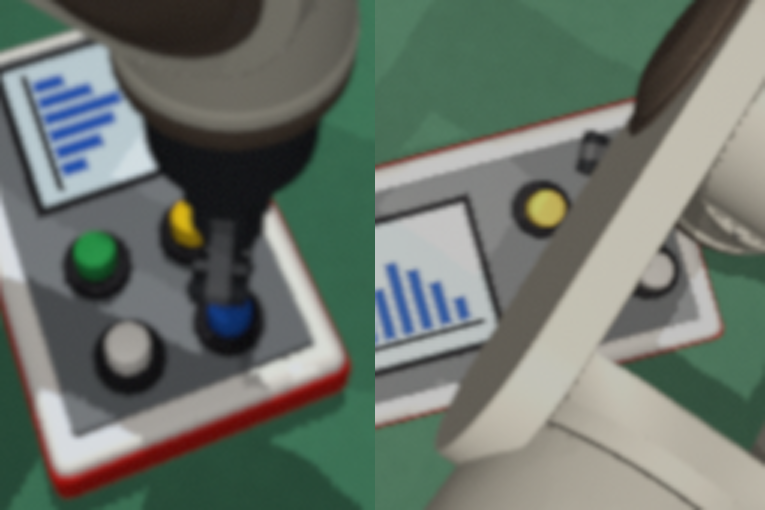

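The fingertips are directly above the blue key (side crop about (230,315)), well clear of yellow and white. Now a gentle press down to about 9 mm, then release.

>>> drive_tool:
  deltas: [0, -0.15, 2, 0, 0, 0, 255, 0, -0.15, 3.5, 0, 0, 0, 255, 0, -0.15, 4.1, 0, 0, 0, 255, 0, -0.15, 4.4, 0, 0, 0, 255, 0, -0.15, 4.7, 0, 0, 0, 255, 0, -0.15, 5.0, 0, 0, 0, 255, 0, -0.15, 5.25, 0, 0, 0, 255, 0, -0.15, 5.25, 0, 0, 0, 255]

```text
time_s: 10.65
tool_pos: [0.5626, -0.2943, 0.0691]
ee_rot: [-180.0, 0.0, 168.0]
ft_force: [-2.1, 2.6, 6.0]
opening: 0.0002
gripper_force: 3.1
```

The force is 6 N at 9 mm depth, so the key is well pressed. Rising straight up.

>>> drive_tool:
  deltas: [0, 0, -0.3, 0, 0, 0, 255, 0, 0, -0.7, 0, 0, 0, 255, 0, 0, -1.2, 0, 0, 0, 255, 0, 0, -3, 0, 0, 0, 255, 0, 0, -7, 0, 0, 0, 255, 0, 0, -12, 0, 0, 0, 255, 4, 6, -16, 0, 0, 0, 255, 8, 11, -16, 0, 0, 0, 255]

```text
time_s: 11.65
tool_pos: [0.5156, -0.1869, 0.2295]
ee_rot: [-179.9, 0.2, 167.9]
ft_force: [-0.4, 0.2, 0.0]
opening: -0.0
gripper_force: 0.0
```

>>> drive_tool:
  deltas: [2, 5, 0, 0, 0, 0, 255, 4, 10, 0, 0, 0, 0, 255, 5, 15, 0, 0, 0, 0, 255, 5, 17, 0, 0, 0, 0, 255, 5, 17, 0, 0, 0, 0, 255, 5, 17, 0, 0, 0, 0, 255, 5, 17, 0, 0, 0, 0, 255, 5, 17, 0, 0, 0, 0, 255]

```text
time_s: 12.65
tool_pos: [0.502, -0.0114, 0.2265]
ee_rot: [-180.0, -0.0, 167.9]
ft_force: [-0.5, -0.0, 0.4]
opening: 0.0002
gripper_force: 0.0
```

```bash
python3 - <<'E'
from h import *
s=status.sense();print(s["time_s"],s["tool_pos"],s["ft_force"])
a=snap("side");b=snap("top")
cv2.imwrite("pics/end.png",np.hstack([cv2.resize(a,(400,300)),cv2.resize(b,(400,300))])[...,::-1])
E
```

```text
12.65 [ 0.50203043 -0.01142     0.2265042 ] [-0.51026056 -0.00286183  0.3954792 ]
```

View pics/end.png

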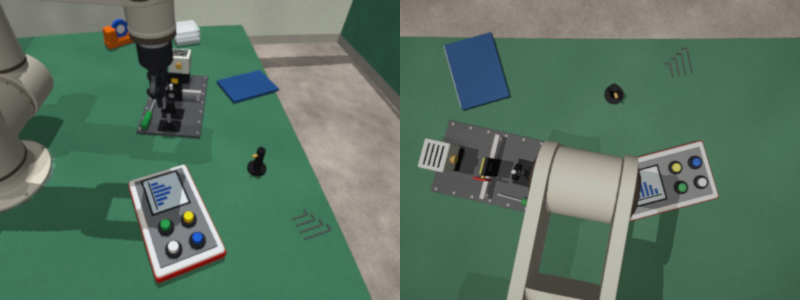

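All the keys are up, nothing else appears disturbed, and the hand is high and clear. Handing in.

```bash
python3 -c "from bench import robot; print(robot.close_job())"
```

```text
the job is handed in; nothing more can be done
None
```

The job is handed in: the shutter blade covers the whole window (about 51 mm along its guide by camera estimate), the blue key was then pressed about 9 mm with 6 N and released, and the hand finished clear; the hand-in gave no verdict.

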